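# Shim a sagging chromatography module

## Task

The front edge of the white instrument module sits too low on its stand. With the long flat pry bar, laid over the steel fulcrum block and in under the module's front edge, lever that edge up by bringing the bar's other end down to the bench, and leave the bar there: its own weight keeps the edge up. Then slip the shim with the upright grip along the stand's ledge, straight and well in under the raised edge, and let go; never push or lift the module with the robot itself.

Things in the scene. Friction and masses are not known exactly. Their poses are not given: they have to be found in the camera images.
- bar: Plain steel flat bar (all sizes in mm), 350 long, 24 wide, 14 thick, 0.82 kg, flat on the bench at first. Its +x end is a thin tongue 70 long, 6 thick, flush with the flat underside, to go under the module. Origin: underside, at the centre of mass (grip it here); tongue's end at x=+193, handle end at x=-157; z up. Handle end down on the bench, it is pitched 14 deg and lifts the edge by 19.
- shim: Bare aluminium plate (sizes in mm) 120 long (x), 40 wide (y), 14 thick, with an upright grip block at its rear end (x -60 to -34, 40 wide, top 40 above the underside); 0.22 kg, flat on the bench at first. Origin: centre of the plate's underside, z up; the front end that goes under the module is at x=+60. A thin plain plate without grip is not the one.
- stand: Fixed grey stand (sizes in mm). Origin on the bench below the middle of the lowered module's front edge; +x level, in under the module; z up. Ledge and top at z=66; shim ledge from y=25 to 95, reaching out to x=-95. Steel fulcrum block x -48 to -22, y -85 to -35, round ridge along y on top: x=-35, z=70. Behind it, y -110 to 25, free room under the module's edge down to the bench, to x=90.
- module: White instrument, dark window in front: 220 deep, 280 wide, 100 high (mm), 1.9 kg. Pivots freely about its rear feet, front up; falls back if not held. Origin on the pivot line, 200 behind the front face, at the underside; axes as the stand's when lowered: underside then at z=74, 8 above the ledge. To enter, the bar's tongue must dip 5 deg or more, say 15; put its end 15 to 30 behind the face.
There are look-alikes about, which are no part of the job. Several things look just like the shim: the one meant starts nearest to the robot's base.

How it is judged:
On the way:
1. the bar, over the fulcrum, bears on the module and holds its front edge up by at least 11 mm, before the shim is in (angle between module's own z axis and vertical above 0.055 rad and contact force between bar and module above 2 N and y of bar in the frame of stand between -0.09 and -0.03 m and x of shim in the frame of stand below -0.06 m), for 0.2 s.
At the end, for the whole second after the job is handed in: Bar over the fulcrum and bearing on the module, front edge at least 11 mm up; shim flat on the ledge, within 25 mm of its middle line and 15 degrees of straight, its front end at least 15 mm in behind the front edge; bar and shim at rest (angle between module's own z axis and vertical above 0.055 rad and contact force between bar and module above 1 N and y of bar in the frame of stand between -0.09 and -0.03 m and x of shim in the frame of stand above -0.045 m and y of shim in the frame of stand between 0.035 and 0.085 m and z of shim in the frame of stand between 0.061 and 0.074 m and angle between the x axis of shim and the x axis of stand, either way round below 0.26 rad and angle between shim's own z axis and vertical below 0.1 rad and linear speed of each of shim, bar below 0.02 m/s); the robot touches nothing.
It fails at once if the robot itself pushes or lifts the module (over 8 N) (contact force between any of the fingers, the arm and module above 8 N).
It also fails if it takes over 51 s, if anything falls off the work surface, if the arm or the gripper's body presses on something with over 40 N, if the wrist force passes 120 N, or if a joint passes its speed limit or range.

## Robot

A 7-joint arm with a two-finger parallel gripper is mounted at the origin on the work surface. World frame = base frame: x ahead of the robot, y to its left, z up, the work surface at z = 0. Lengths are in m, angles in rad, forces in N, time in s.
With the tool pointing down it reaches from about 0.4 to 0.85 m from the base axis. Payload 6.9 kg.
Tool frame: the origin (TCP) lies between the finger pads; the fingertips stand 14 mm ahead of it and the grasp point (between the pads) lies 5 mm behind it (env.tips_ahead is the distance from the TCP to the fingertips, in m); z points along the fingers, y is the line along which they close (so a half turn about z gives the same grasp; the last joint's range is limited). The gripper opens to 85 mm and grips with 20 to 120 N. Pads are 22 mm wide; open, the fingers measure 114 mm over their backs; the gripper's body (76 mm by 85 mm) begins 54 mm behind the grasp point. The pads swing forward as they close: fully open they stand 13 mm farther back than shut.
Start: joints at [1.387, 0.507, -0.238, 1.5, 0.126, 1.149, -0.155], TCP at [0.178, -0.599, 0.245] pointing down, gripper open.
Joint ranges: [-3.08, 3.08], [-0.24, 2.05], [-1.43, 1.35], [0, 2.5], [-1.52, 4.66], [0.17, 1.96], [-2.89, 2.89]. Speed limits (rad/s): [2.39, 2.39, 3.14, 3.14, 3.14, 3.14, 3.14].

## Interface

Orientations are given as a 3x3 rotation matrix whose columns are the frame's x, y, z axes.
In Python, from cell import env, get_image, finish_job gives the robot as it stands.
- The arm moves only by the shell command python3 -m creep 'ROWS' [FORCE]. ROWS is JSON, a list of rows, each a list of 3 entries, a list of its own where there are three numbers: the gripper command: -1 is fully open, 1 is shut, values between are in proportion, then the shift along the tool's x, y, z in mm, then the turn about the tool's z in degrees. A call has 1 to 8 rows; each row shifts and turns the commanded pose from where the row before left it, along the tool's axes as they then stand; what a row does not reach is not made up. A row lasts 1/12 s, in which the tool goes at most 41.7 mm and 7.16 degrees, less where a joint would pass 70% of its speed; a pose out of reach is approached as far as the arm can. A call with a gripper value outside its range is refused whole. The fingers move at their own pace and stop on an object; FORCE is the grip in N (left out, the last holds). Time passes only in rows, so rows that do not move let the fingers close. It gives the time, the measured TCP pose, the force, the opening and the grip force at its end, in the units of the state.
- env.observe(): the state, without advancing time (a new reading comes with each control period).
- get_image(name): name is "scene" or "side" or "wrist"; returns a dict with "frame" (384x512x3 uint8, red, green, blue), "z_map" (384x512 float32, m along the optical axis (not along the pixel's ray), 0 where there is no reading), "fx", "fy", "cx", "cy" (pixels), "D" ([k1, k2, p1, p2, k3] as OpenCV has them; the pictures are not rectified), "R" (3x3) and "t" (3): a world point X has camera coordinates R X + t. Camera axes: x right, y down, z forward; pixel columns grow to the right and rows downward; lengths in m; the calibration is good to about 2 mm. A picture is of the moment at which its call begins.
- finish_job(): hands the job in; it is judged then, once.
The state is a dict: "time": time; "q": joint angles; "qvel": joint speeds; "tau": joint torques, N m; "eef_pos": TCP position; "orientation": TCP orientation; "force": force on the tool from outside, world axes, zero at the start; "wrist_torque": the same for the moment, N m; "width": finger opening in m; "grasp_force": force on a finger pad.
Only numpy, scipy, OpenCV 4.12 (cv2) and the standard library are available. Lean on these libraries where they do the work, as an engineer would, in place of code of your own. Each camera call takes 0.05 s, during which the arm holds its last target. There are 200 camera calls.

## Working session

There is one attempt and no reset: what is moved stays moved. The work goes in short steps, Python scripts to look and compute and a shell command to move; the robot and the scene stay as the last step left them, time stands still between calls to the robot, and variables do not carry over. Pictures are saved under pics/ and viewed, at most 10 in all, crops included, and the job is handed in when it is done.

```bash
ls; mkdir -p pics; python3 - <<'E'
from cell import env,get_image
import cv2,numpy as np
ims=[]
for n in("scene","side"):
    d=get_image(n); np.savez(f"{n}0.npz",**d)
    cv2.imwrite(f"pics/{n}0.png",cv2.resize(d["frame"][:,:,::-1],(800,600)))
    print(n,d["R"],d["t"],d["fx"],d["D"])
o=env.observe();print(o["time"],o["eef_pos"],o["orientation"])
E
```

```text
pics
scene [[-0.88787549  0.45941785  0.02474582]
 [ 0.21609746  0.46390738 -0.85912271]
 [-0.40617608 -0.75744649 -0.51117102]] [ 0.55837787 -0.06372639  1.48041378] 381.79885810872054 [-0.00039198  0.          0.          0.          0.        ]
side [[-7.92479296e-01 -6.09898815e-01 -2.16758431e-07]
 [-4.10762988e-01  5.33730048e-01 -7.39192805e-01]
 [ 4.50832932e-01 -5.85794905e-01 -6.73493873e-01]] [0.48655778 0.31664898 0.67499077] 346.6611767120736 [-0.10810132  0.          0.          0.          0.        ]
0.1 [ 0.17778979 -0.59873727  0.24452116] [[ 9.58593721e-01  2.84776810e-01 -4.96803230e-04]
 [ 2.84777240e-01 -9.58592515e-01  1.52128429e-03]
 [-4.30053695e-05 -1.59977182e-03 -9.99998719e-01]]
```

View pics/scene0.png

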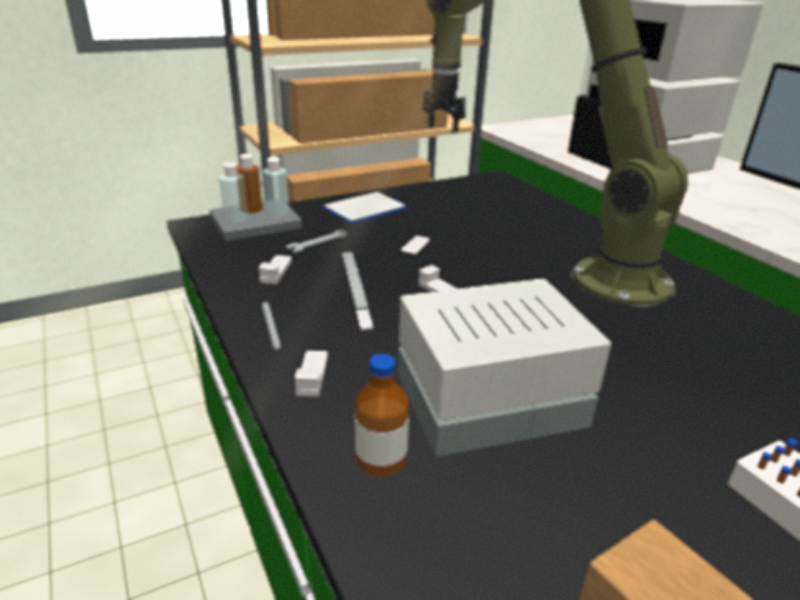

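View pics/side0.png

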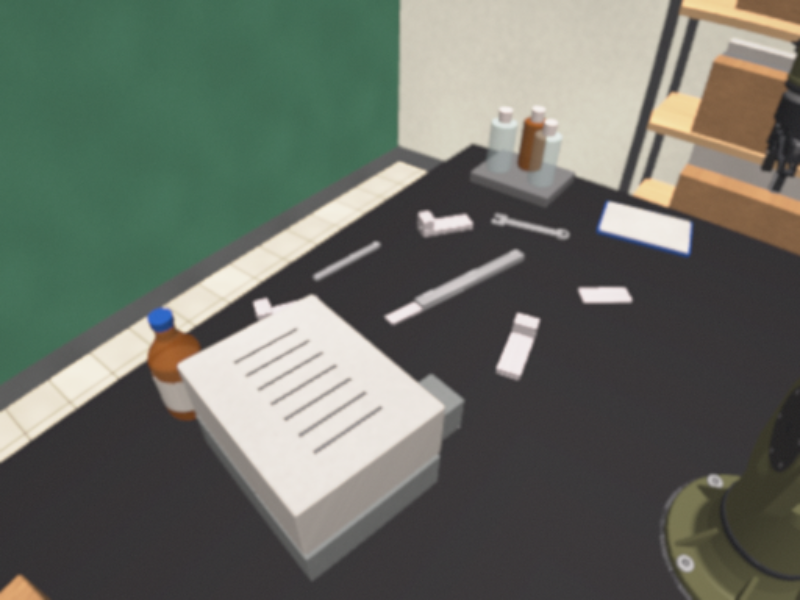

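Both pictures show three gripped, shim-like parts. Side picture pixels are A (518,345), B (445,222) and C (280,306), plus a gripless plate at (605,295) and a thin rod at (347,260). The bar runs from (390,320) to (520,255). The module is at (310,420), with its ledge at (440,400). Next I'll measure them from the depth maps.

```bash
cat > h.py <<'E'
import numpy as np,cv2
def cloud(d):
    z=d["z_map"]; K=np.array([[d["fx"],0,d["cx"]],[0,d["fy"],d["cy"]],[0,0,1.]])
    v,u=np.mgrid[:z.shape[0],:z.shape[1]]
    n=cv2.undistortPoints(np.stack([u,v],-1).reshape(-1,1,2).astype(float),K,np.array(d["D"],float)).reshape(*z.shape,2)
    P=np.dstack([n*z[...,None],z]); W=(P-np.array(d["t"]))@np.array(d["R"]); W[z<=0]=np.nan
    return W
def rect(pts):
    (c,s,a)=cv2.minAreaRect((pts[:,:2]*1000).astype(np.float32)); return np.round(c,1),np.round(s,1),round(a,1)
def rot(a): return np.array([[np.cos(a),-np.sin(a)],[np.sin(a),np.cos(a)]])
E
python3 - <<'E'
from h import *
S=np.load("side0.npz");W=cloud(S)
T=np.load("scene0.npz");V=cloud(T)
for n,C in(("side",W),("scene",V)):
    m=(C[...,2]>0.15)&(C[...,2]<0.2)&(abs(C[...,2]-0.174)<0.008)
    nn,l,st,_=cv2.connectedComponentsWithStats(m.astype(np.uint8))
    i=1+np.argmax(st[1:,4]);p=C[l==i];print(n,"module",rect(p),np.median(p[:,2]))
    m=(C[...,2]>0.006)&(C[...,2]<0.06)
    nn,l,st,ce=cv2.connectedComponentsWithStats(m.astype(np.uint8))
    for i in range(1,nn):
        if st[i,4]>25:
            p=C[l==i]
            if abs(p[:,:2].mean(0)).max()<1: print(n,np.round(ce[i]*1.5625),st[i,4],rect(p),"zmax",round(p[:,2].max(),3),"r",np.round(np.hypot(*p[:,:2].mean(0)),3))
    p=C[abs(C[...,2]-0.066)<0.004]; print("ledge z66",len(p),np.nanmedian(p,0))
# colour/height topdown of side
E
python3 - <<'E'
import sys;sys.path.insert(0,'.')
from h import *
S=np.load("side0.npz");f=S["frame"]
c=f[190:260,300:370,::-1]
cv2.imwrite("pics/c1.png",cv2.resize(c,(560,560),interpolation=cv2.INTER_CUBIC))
E
```

```text
side module (array([563.2, 237.8]), array([220.2, 282. ]), 78.4) 0.17310623297921984
side [522. 179.] 1106 (array([ 716. , -715.6]), array([187.2, 224. ]), 88.4) zmax 0.06 r 0.971
side [646. 226.] 1082 (array([ 377.6, -697.4]), array([211. , 155.6]), 11.2) zmax 0.014 r 0.789
side [440. 222.] 314 (array([ 757.3, -398.9]), array([120.8,  47.5]), 54.5) zmax 0.044 r 0.852
side [346. 260.] 166 (array([ 842.6, -158.4]), array([172.7,  16.5]), 82.6) zmax 0.015 r 0.856
side [468. 278.] 532 (array([ 605.9, -262.9]), array([294.2,  28.1]), 73.0) zmax 0.017 r 0.658
side [267. 308.] 167 (array([832.7,  52.3]), array([78.7, 43.8]), 60.9) zmax 0.042 r 0.845
side [518. 345.] 599 (array([ 434.4, -139.1]), array([ 41.1, 124. ]), 12.8) zmax 0.042 r 0.457
side [180. 406.] 234 (array([785.1, 314. ]), array([51.4, 11.5]), 26.6) zmax 0.06 r 0.839
side [451. 421.] 158 (array([434.1,  76.7]), array([42.2,  2.8]), 78.4) zmax 0.06 r 0.441
side [337. 515.] 1528 (array([523.3, 314.2]), array([352.2, 172.6]), 26.9) zmax 0.06 r 0.555
side [712. 548.] 3200 (array([45. , 14.6]), array([147.1, 193.9]), 37.9) zmax 0.
[... 817 characters left out ...]
cene [434. 279.] 205 (array([ 438.3, -155.4]), array([43.6, 86.6]), 13.4) zmax 0.042 r 0.472
scene [271. 326.] 125 (array([ 842.7, -154.5]), array([170.2,  13.8]), 80.9) zmax 0.016 r 0.857
scene [311. 372.] 400 (array([821.4,  34.4]), array([125.7,  40.5]), 60.3) zmax 0.042 r 0.831
scene [494. 421.] 2000 (array([627.4, 293.2]), array([174.6, 354.2]), 40.6) zmax 0.06 r 0.69
scene [381. 457.] 540 (array([808.2, 303.8]), array([38.4, 79.6]), 68.9) zmax 0.06 r 0.872
scene [771. 485.] 1435 (array([300.9, 618.4]), array([111.9, 102.9]), 88.8) zmax 0.06 r 0.695
scene [593. 590.] 198 (array([688. , 628.5]), array([ 3.7, 39.7]), 4.9) zmax 0.06 r 0.928
ledge z66 1504 [0.57829458 0.17608571 0.06553451]
```

View pics/c1.png

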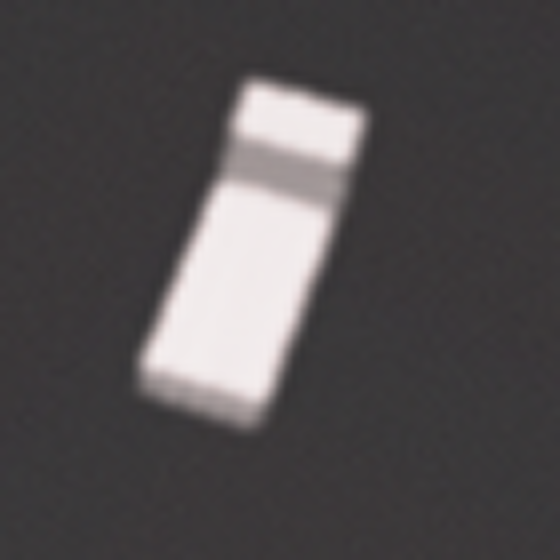

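Shim-like things: A at side (518,345), r = 0.46 m; B at (445,222), r = 0.85 m; C at (275,308), r = 0.83 m. The plate at (605,295) has no grip. I choose A: the crop shows its raised grip block at the far (-y) end and the plate's front toward +y. I'll move above the bar, turning the tool x axis along it.

```bash
python3 -m creep '[[-1,[36,-15,0],0],[-1,[36,-15,0],0],[-1,[36,-15,0],0],[-1,[36,-15,0],0],[-1,[36,-15,0],0],[-1,[36,-15,0],0],[-1,[36,-15,0],0],[-1,[36,-15,0],0]]' 20
python3 -m creep '[[-1,[36,-15,0],0],[-1,[36,-15,0],0],[-1,[36,-15,0],0],[-1,[36,-15,0],0],[-1,[36,-15,0],0],[-1,[36,-15,0],0],[0,[0,0,0],-7],[0,[0,0,0],-7]]'
python3 -m creep '[[0,[0,0,0],-7],[0,[0,0,0],-7],[0,[0,0,0],-7],[0,[0,0,0],-7],[0,[0,0,0],-7],[0,[0,0,0],-7],[0,[0,0,0],-1],[0,[0,0,0],0]]'
python3 - <<'E'
from cell import env,get_image
from h import *
d=get_image("wrist");np.savez("w0.npz",**d);o=env.observe();print(o["time"],o["eef_pos"],o["orientation"][0][:2],o["orientation"][1][:2],o["width"])
cv2.imwrite("pics/w0.png",d["frame"][:,:,::-1])
W=cloud(d)
m=((W[...,2]>0.003)&(W[...,2]<0.03)).astype(np.uint8)
n,l,st,ce=cv2.connectedComponentsWithStats(m)
for i in range(1,n):
    if st[i,4]>200: p=W[l==i];print(ce[i],st[i],rect(p),np.median(p[:,2]))
E
```

```text
time: 0.77
eef_pos: [0.4209, -0.4005, 0.245]
orientation: [[0.959, 0.285, -0.0], [0.285, -0.959, 0.0], [-0.0, -0.0, -1.0]]
force: [0.2, -0.5, -0.6]
width: 0.0854
grasp_force: 0.0
time: 1.43
eef_pos: [0.6034, -0.2501, 0.2444]
orientation: [[0.855, 0.518, -0.0], [0.518, -0.855, 0.002], [0.001, -0.002, -1.0]]
force: [-1.2, -1.3, 0.0]
width: 0.064
grasp_force: 0.0
time: 2.1
eef_pos: [0.601, -0.2545, 0.2448]
orientation: [[0.286, 0.958, -0.001], [0.958, -0.286, 0.001], [0.0, -0.001, -1.0]]
force: [0.3, 0.6, -0.4]
width: 0.0428
grasp_force: 0.0
2.15 [ 0.60109166 -0.25436228  0.24490619] [0.28691184 0.95795679] [ 0.95795694 -0.28691156] 0.04254840200914024
[262.98537683 130.1496063 ] [ 253    0   22  273 5334] (array([ 615.4, -240.6]), array([340.1,  24.2]), 73.5) 0.013331699336319235
[435.81624226  52.59944942] [ 429    0   15  109 1453] (array([ 841.2, -188.9]), array([120.5,  15.3]), 81.0) 0.0124042216978192
[ 95.86237624 106.39240924] [  56   62   88  104 3030] (array([ 437.5, -140.7]), array([ 41.9, 119.9]), 12.5) 0.01353304803533982
[391.88797439 236.52354824] [ 363  189   72   87 2187] (array([ 758.5, -400.6]), array([119.8,  41.6]), 54.7) 0.013453938755760151
[145.32764505 275.96245734] [131 266  30  20 293] (array([ 398.3, -370.1]), array([25.7, 38.9]), 37.7) 0.004330836599527736
[377.85010267 373.07597536] [357 362  43  22 487] (array([ 696.6, -634.9]), array([20.8, 62. ]), 70.1) 0.021616109855571504
```

View pics/w0.png

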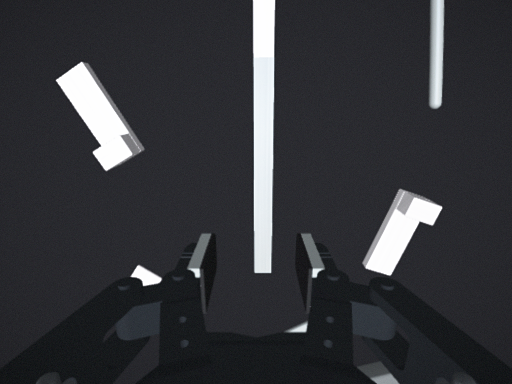

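The wrist view shows the bar's handle end at (262,272), the tongue starting at row 57 and the fingers straddling the line. I'll grip about 30 mm to the handle side of the centre of mass with a light grip, so the tongue stays down while I lift.

```bash
python3 -m creep '[[0,[-26,10,0],0],[0,[0,0,40],0],[0,[0,0,40],0],[0,[0,0,40],0],[0,[0,0,40],0],[0,[0,0,40],0],[0,[0,0,28],0],[0,[0,0,0],0]]' 20
python3 -m creep '[[1,[0,0,0],0],[1,[0,0,0],0],[1,[0,0,0],0],[1,[0,0,0],0],[1,[0,0,0],0],[1,[0,0,0],0]]' 20
```

```text
time: 2.82
eef_pos: [0.6031, -0.2818, 0.0144]
orientation: [[0.287, 0.958, -0.002], [0.958, -0.287, 0.0], [-0.0, -0.002, -1.0]]
force: [-0.1, -0.0, 0.7]
width: 0.0428
grasp_force: 0.0
time: 3.32
eef_pos: [0.6031, -0.2819, 0.017]
orientation: [[0.284, 0.959, -0.001], [0.959, -0.284, 0.0], [0.0, -0.001, -1.0]]
force: [0.8, 0.7, -7.1]
width: 0.023
grasp_force: 20.7
```

```bash
python3 -m creep '[[1,[0,0,-10],0],[1,[1,0,-10],0],[1,[1,0,-10],0],[1,[2,0,-10],0],[1,[2,0,-10],0],[1,[2,0,-10],0],[1,[0,0,0],0]]' 20
python3 - <<'E'
from cell import env,get_image
from h import *
d=get_image("side");o=env.observe();print(o["time"],o["eef_pos"],o["force"],o["wrist_torque"])
W=cloud(d)
# bar points: within 16mm of line
u=np.array([.284,.959]);n=np.array([.959,-.284]);c=np.array([.6117,-.2531])
r=W[...,:2]-c; a=r@u*1000;b=r@n*1000
for lo in range(-180,220,20):
    m=(abs(b)<9)&(a>lo)&(a<lo+20)&(W[...,2]<0.1)
    print(lo,m.sum(),np.round(np.percentile(W[m][:,2],[10,50,90])*1000,1) if m.sum() else '')
E
```

```text
time: 3.9
eef_pos: [0.6075, -0.2738, 0.0804]
orientation: [[0.283, 0.959, 0.004], [0.959, -0.283, -0.001], [0.0, 0.004, -1.0]]
force: [0.8, -0.4, -7.3]
width: 0.0236
grasp_force: 20.2
3.95 [ 0.60691114 -0.27412961  0.07912254] [-0.25674771 -0.41869806 -8.43324797] [-0.05787409 -0.10077212 -0.09866021]
-180 19 [-0.9  0.4  1.6]
-160 18 [-2.5 -0.2  1.2]
-140 18 [-1.8 -0.5  1.3]
-120 23 [-1.6  0.2 78.9]
-100 22 [-1.8 -0.3  0.9]
-80 19 [-1.4 -0.6  0.9]
-60 22 [-1.7 -0.4  1.4]
-40 24 [-2.2 -0.6 53.5]
-20 52 [-1.9 69.5 73.4]
0 50 [-2.  63.8 68.6]
20 53 [-2.  56.7 62.2]
40 51 [-2.1 51.3 56.5]
60 58 [-1.8 45.2 51.1]
80 57 [-1.3 40.1 45.3]
100 51 [-1. 35. 39.]
120 58 [-0.9 21.6 32.5]
140 41 [-1.1 15.9 19.1]
160 38 [ 4.5 11.5 14. ]
180 40 [-1.7  3.3  7.3]
200 32 [-2.1 -0.6  1.3]
```

The tongue dipped to about 16.5° with its tip still near the bench. I'll tighten the grip, lift, and go to a pre-insertion pose, which I'll then measure.

```bash
python3 -m creep '[[1,[0,0,0],0],[1,[0,0,0],0],[1,[0,0,0],0],[1,[0,0,-20],0],[1,[0,0,-30],0],[1,[0,0,-37],0],[1,[0,0,0],-5],[1,[0,0,0],0]]' 120
python3 - <<'E'
from cell import env
from h import *
o=env.observe();R=np.array(o["orientation"]);p=np.array(o["eef_pos"]);print(p,np.degrees(np.arctan2(R[1,0],R[0,0])),R.T@(np.array([.5484,-.1355,p[2]])-p)*1000,o["grasp_force"])
E
```

```text
time: 4.62
eef_pos: [0.6066, -0.2746, 0.1661]
orientation: [[0.195, 0.981, 0.003], [0.981, -0.195, -0.001], [-0.001, 0.003, -1.0]]
force: [0.1, -0.1, -8.8]
width: 0.0201
grasp_force: 119.7
[ 0.60657875 -0.27462086  0.16608299] 78.77437356257195 [125.13333664 -84.14805133  -0.36536185] 119.66312527656555
```

```bash
python3 -m creep '[[1,[12,-8,0],0],[1,[24,-16,0],0],[1,[26,-18,0],0],[1,[25,-17,0],0],[1,[22,-15,0],0],[1,[12,-8,0],0],[1,[4,-2,0],0],[1,[0,0,0],0]]' 120
cat > bar.py <<'E'
from cell import env,get_image
from h import *
o=env.observe();p=np.array(o["eef_pos"]);print(o["time"],p,o["force"])
F=np.array([.5413,.1303]);a=np.radians(78.5);X=np.array([np.cos(a),np.sin(a)]);Y=np.array([-X[1],X[0]])
q=p[:2]-F;print("tcp in stand",q@X*1e3,q@Y*1e3)
import sys
for n in ("side","scene"):
    d=get_image(n);W=cloud(d)
    r=W[...,:2]-F;s=r@X*1e3;t=r@Y*1e3;z=W[...,2]*1e3
    gz=float(sys.argv[1]);gs=float(sys.argv[2])  # slope tan(dip), top z at s=0
    m=(t>-85)&(t<-40)&(s<10)&(s>-330)&(abs(z-(gz+gs*-s))<18)
    S,T,Z=s[m],t[m],z[m]
    if len(S)<50: print(n,len(S));continue
    print(n,"n",len(S),"s range",np.percentile(S,[0.5,99.5]))
    k=Z>np.median(Z)*0
    # top surface of thick part by line fit of per-bin upper percentile
    B=[(c,np.percentile(Z[(S>c)&(S<c+10)],85),np.median(T[(S>c)&(S<c+10)]),(((S>c)&(S<c+10)).sum())) for c in range(-320,10,10) if ((S>c)&(S<c+10)).sum()>8]
    for b in B: print(np.round(b,1))
E
python3 bar.py 80 0.3
python3 - <<'E'
from cell import get_image
import cv2
cv2.imwrite("pics/s2.png",cv2.resize(get_image("side")["frame"][:,:,::-1],(800,600)))
E
```

```text
time: 5.28
eef_pos: [0.5473, -0.134, 0.1634]
orientation: [[0.198, 0.98, -0.002], [0.98, -0.198, 0.0], [-0.0, -0.002, -1.0]]
force: [0.6, -0.1, -8.3]
width: 0.0202
grasp_force: 119.8
5.2833 [ 0.54728625 -0.1339825   0.16335081] [ 0.56954255 -0.14346051 -8.29430962]
tcp in stand -257.78348078320687 -58.55552671873232
side n 917 s range [-318.41846476  -52.63260884]
[-270.   174.5  -67.9   16. ]
[-260.   167.8  -66.2   36. ]
[-250.   164.8  -52.9   73. ]
[-240.   152.3  -51.9   36. ]
[-230.   149.7  -51.7   39. ]
[-220.   146.2  -52.3   40. ]
[-210.   143.1  -54.1   39. ]
[-200.   140.   -52.7   39. ]
[-190.   137.6  -52.4   41. ]
[-180.   134.7  -52.7   43. ]
[-170.   130.9  -52.2   41. ]
[-160.   127.9  -52.6   40. ]
[-150.   125.5  -53.1   46. ]
[-140.   121.5  -54.7   37. ]
[-130.   119.   -52.3   47. ]
[-120.   115.9  -55.1   58. ]
[-110.   104.8  -55.6   32. ]
[-100.   102.   -55.2   41. ]
[-90.   99.  -54.5  37. ]
[-80.   95.9 -55.   36. ]
[-70.   93.3 -56.1  37. ]
[-60.   90.5 -54.7  34. ]
scene n 381 s range [-306.3640729  -112.10220344]
[-280.   163.5  -52.    10. ]
[-270.   171.   -57.4   14. ]
[-260.   168.7  -61.5   39. ]
[-250.   163.4  -59.6   36. ]
[-240.   151.5  -64.1   13. ]
[-230.   149.8  -55.6   20. ]
[-220.   146.1  -60.    18. ]
[-210.   143.   -57.6   18. ]
[-200.   140.5  -59.9   21. ]
[-190.   137.1  -57.3   22. ]
[-180.   133.1  -60.1   18. ]
[-170.   130.7  -58.4   20. ]
[-160.   127.8  -55.6   19. ]
[-150.   124.9  -59.5   23. ]
[-140.   122.8  -56.1   15. ]
[-130.   119.7  -60.3   24. ]
[-120.   115.7  -56.2   35. ]
```

View pics/s2.png

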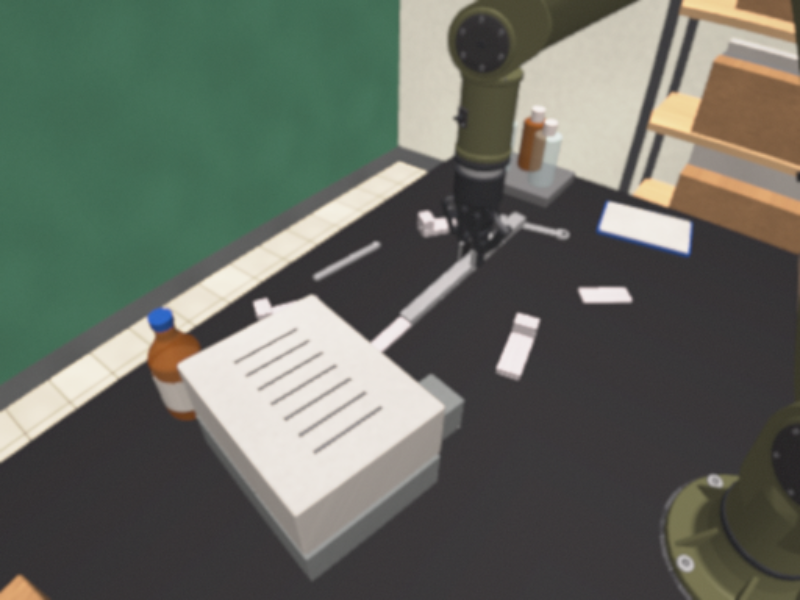

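The picture shows the bar in the gripper at (480,240), its tongue at (385,335) just short of the module's front. It dips about 17°, is on line, and clears the ridge by about 5 mm. I'll slide it in along its own slope, 3 mm lower.

```bash
python3 -m creep '[[1,[8.5,0,3.5],0],[1,[8.5,0,3.5],0],[1,[8.5,0,3],0],[1,[8.5,0,2.5],0],[1,[8.5,0,2.5],0],[1,[8.5,0,2.5],0],[1,[8.5,0,2.5],0],[1,[8.5,0,2.5],0]]' 120
python3 -m creep '[[1,[0,0,0],0]]'
python3 bar.py 63 0.3 | grep -v "^\[-[23]"
```

```text
time: 6.1
eef_pos: [0.562, -0.0674, 0.1416]
orientation: [[0.198, 0.98, 0.0], [0.98, -0.198, 0.0], [0.0, 0.0, -1.0]]
force: [0.2, -0.1, -7.7]
width: 0.0202
grasp_force: 119.8
time: 6.18
eef_pos: [0.5621, -0.0655, 0.1415]
orientation: [[0.196, 0.981, 0.0], [0.981, -0.196, 0.002], [0.002, -0.0, -1.0]]
force: [-0.4, 0.4, -8.6]
width: 0.0202
grasp_force: 119.6
6.1833 [ 0.56208845 -0.06549407  0.14147953] [-0.36146797  0.4341531  -8.58602128]
tcp in stand -187.71889096863964 -59.40617792488192
side n 685 s range [-309.77038885  -48.40063294]
[-190.   136.3  -61.    16. ]
[-180.   133.4  -56.1   42. ]
[-170.   129.9  -52.9   40. ]
[-160.   127.4  -53.7   41. ]
[-150.  124.  -54.   36.]
[-140.   120.6  -52.6   38. ]
[-130.   117.9  -51.6   35. ]
[-120.   115.4  -53.2   39. ]
[-110.   112.3  -53.2   36. ]
[-100.   108.8  -53.    37. ]
[-90.  105.5 -51.7  32. ]
[-80.  102.6 -51.2  38. ]
[-70.  100.  -52.3  37. ]
[-60.   97.5 -52.3  37. ]
[-50.   95.2 -57.5  10. ]
scene n 213 s range [-299.97266979 -104.07099174]
[-190.   135.8  -56.6   15. ]
[-180.   133.6  -60.6   22. ]
[-170.   129.9  -64.    15. ]
[-160.   126.5  -59.4   15. ]
[-150.   123.8  -58.7   17. ]
[-140.   120.8  -59.5   21. ]
[-130.   118.   -57.9   20. ]
[-120.   114.7  -57.6   19. ]
[-110.   111.9  -55.7    9. ]
```

No contact on the way in, and the tip is about 24 mm behind the face. Next I'll loosen the grip so the bar can pivot in the pads, and bring the grip down along the arc around the ridge.

```bash
python3 -m creep '[[1,[0,0,0],0],[1,[-1,0,5],0],[1,[-2,0,6],0],[1,[-1.5,0,6],0],[1,[-1.5,0,6],0],[1,[-1,0,6],0],[1,[-1,0,6],0],[1,[-0.5,0,6],0]]' 20
python3 -m creep '[[1,[0,0,6],0],[1,[0,0,6],0],[1,[0,0,6],0],[1,[0.5,0,6],0],[1,[0.5,0,6],0],[1,[0.5,0,6],0],[1,[0.5,0,5],0],[1,[0,0,0],0]]'
python3 - <<'E'
from cell import get_image
from h import *
d=get_image("side");np.savez("s3.npz",**d);cv2.imwrite("pics/s3.png",cv2.resize(d["frame"][:,:,::-1],(800,600)))
W=cloud(d);F=np.array([.5413,.1303]);a=np.radians(78.5);X=np.array([np.cos(a),np.sin(a)]);Y=np.array([-X[1],X[0]])
r=W[...,:2]-F;s=r@X*1e3;t=r@Y*1e3;z=W[...,2]*1e3
m=(s>10)&(s<210)&(abs(t)<130)&(z>160)&(z<230);print("module tilt rad",np.polyfit(s[m],z[m],1))
for c in range(-360,0,20):
    m=(abs(t+55)<20)&(s>c)&(s<c+20)&(z>8)&(z<100)
    if m.sum()>5: print(c,m.sum(),np.round(np.percentile(z[m],[15,50,85]),1),np.median(t[m]).round(1))
E
```

```text
time: 6.95
eef_pos: [0.5606, -0.0773, 0.1002]
orientation: [[0.199, 0.98, 0.001], [0.98, -0.199, 0.0], [0.0, 0.001, -1.0]]
force: [-1.1, -2.7, -3.6]
width: 0.0201
grasp_force: 120.9
time: 7.62
eef_pos: [0.5573, -0.0778, 0.0577]
orientation: [[0.198, 0.98, -0.007], [0.98, -0.198, -0.004], [-0.006, -0.006, -1.0]]
force: [-6.1, -8.2, -2.3]
width: 0.02
grasp_force: 116.4
module tilt rad [-8.63337675e-02  1.90702727e+02]
-320 31 [25.4 29.6 31.1] -49.1
-300 36 [24.7 32.8 34.9] -46.4
-280 31 [29.1 36.  38.9] -44.6
-260 25 [30.7 38.6 42.1] -44.2
-240 22 [34.9 41.1 45.2] -44.0
-220 48 [52.  71.5 93.2] -66.9
-200 159 [52.3 66.8 90. ] -58.3
-180 58 [50.4 56.2 58.1] -50.0
-160 60 [55.3 60.3 61.7] -51.6
-140 63 [57.  63.7 66.3] -49.2
-120 68 [60.9 67.9 70.1] -49.8
-100 69 [67.4 72.2 73.8] -50.8
-80 68 [71.3 76.4 78. ] -52.0
```

View pics/s3.png

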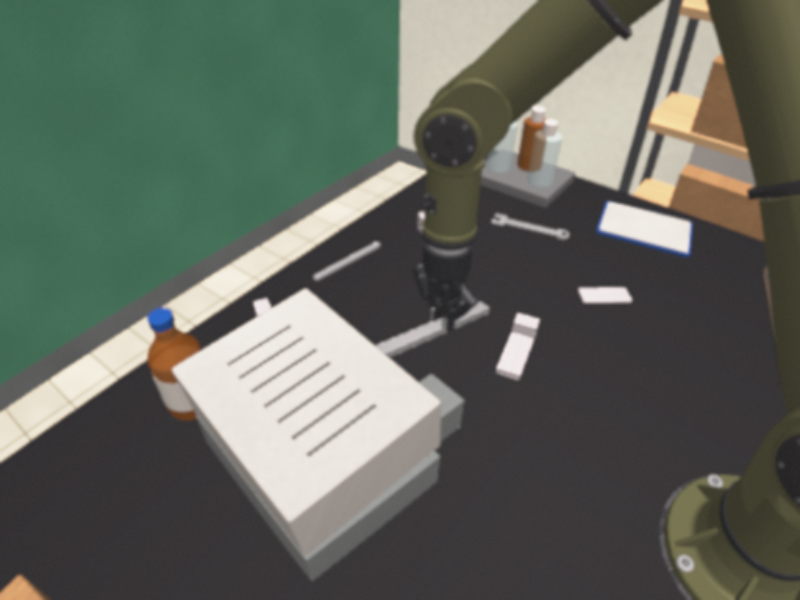

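The bar is levering: the module is tilted 0.086 rad, and the handle end at (485,308) is still about 14 mm above the bench. I'll lower further, release and retreat upward.

```bash
python3 -m creep '[[1,[0.5,0,4],0],[1,[0.5,0,4],0],[1,[0,0,2],0],[1,[0,0,0],0],[0.2,[0,0,0],0],[0,[0,0,0],0],[0,[0,0,0],0],[0,[0,0,0],0]]' 20
python3 -m creep '[[0,[0,0,-10],0],[0,[0,0,-25],0],[0,[0,0,-40],0],[0,[0,0,-40],0],[-0.5,[0,0,-40],0],[-1,[0,0,0],0]]'
cat > chk.py <<'E'
from cell import env,get_image
from h import *
d=get_image("side")
W=cloud(d);F=np.array([.5413,.1303]);a=np.radians(78.5);X=np.array([np.cos(a),np.sin(a)]);Y=np.array([-X[1],X[0]])
r=W[...,:2]-F;s=r@X*1e3;t=r@Y*1e3;z=W[...,2]*1e3
m=(s>10)&(s<210)&(abs(t)<130)&(z>160)&(z<230);print("module tilt",np.polyfit(s[m],z[m],1))
for c in range(-360,0,20):
    m=(abs(t+55)<25)&(s>c)&(s<c+20)&(z>5)&(z<100)
    if m.sum()>5: print(c,m.sum(),np.round(np.percentile(z[m],[15,50,85]),1),np.median(t[m]).round(1))
m=(z>6)&(z<60)&(abs(W[...,0]-.436)<.06)&(abs(W[...,1]+.14)<.09);print("shim",rect(W[m]))
m=(z>30)&(z<46)&(abs(W[...,0]-.445)<.05)&(abs(W[...,1]+.185)<.04);print("grip",rect(W[m]))
o=env.observe();R=np.array(o["orientation"]);print(o["time"],o["eef_pos"],"yaw",np.degrees(np.arctan2(R[1,0],R[0,0])),o["width"],o["q"])
E
python3 chk.py
```

```text
time: 8.33
eef_pos: [0.5611, -0.073, 0.05]
orientation: [[0.197, 0.98, 0.001], [0.98, -0.197, 0.001], [0.001, 0.001, -1.0]]
force: [-0.2, -0.1, -0.0]
width: 0.0428
grasp_force: 0.0
time: 8.83
eef_pos: [0.5643, -0.0726, 0.2134]
orientation: [[0.198, 0.98, 0.012], [0.98, -0.198, -0.001], [0.002, 0.012, -1.0]]
force: [1.9, -0.1, -0.2]
width: 0.0654
grasp_force: 0.0
module tilt [-1.10742898e-01  1.95801983e+02]
-320 19 [10.8 13.8 15.2] -58.3
-300 44 [12.4 17.2 19.2] -54.6
-280 40 [16.  22.5 25.4] -54.4
-260 45 [20.9 27.3 29. ] -53.7
-240 51 [24.8 32.2 34.5] -53.7
-220 49 [30.8 37.5 40. ] -53.1
-200 52 [36.1 42.4 45.8] -53.7
-180 56 [42.  47.1 50.5] -52.4
-160 56 [47.1 52.8 56.3] -52.9
-140 61 [50.8 58.5 61.3] -52.6
-120 60 [56.3 63.5 65.9] -51.4
-100 68 [62.3 68.9 70.7] -52.7
-80 62 [68.4 74.3 76. ] -51.8
shim (array([ 434.7, -140.6]), array([ 40.8, 125.9]), 12.8)
grip (array([ 444.9, -186.9]), array([40.4, 32.5]), 14.5)
8.8833 [ 0.56308339 -0.07305415  0.21010102] yaw 78.58431466938863 0.07272048600429419 [ 0.47979856  0.48912566 -0.60454575  1.71261488  0.3183681   1.02999675
 -0.43266208]
```

The bar now rests on the bench and the module is up 0.11 rad (about 21 mm). Next is the shim.

```bash
python3 -m creep '[[-1,[-27,-18.5,0],0],[-1,[-27,-18.5,0],0],[-1,[-27,-18.5,0],0],[-1,[-27,-18.5,0],0],[-1,[-26,-18,0],0],[-1,[0,0,0],-6],[-1,[0,0,0],-6],[-1,[0,0,0],-6]]' 40
python3 -m creep '[[-1,[0,0,0],-6],[-1,[0,0,30],0],[-1,[0,0,20],0],[-1,[0,0,0],0],[-1,[0,0,0],0]]'
python3 - <<'E'
from cell import env,get_image
from h import *
d=get_image("wrist");W=cloud(d);z=W[...,2]*1e3
o=env.observe();R=np.array(o["orientation"]);p=np.array(o["eef_pos"])
near=(abs(W[...,0]-.44)<.07)&(abs(W[...,1]+.14)<.1)
for lo,hi in((9,20),(34,45)):
    m=(near&(z>lo)&(z<hi)).astype(np.uint8);n,l,st,_=cv2.connectedComponentsWithStats(m);i=1+np.argmax(st[1:,4]);print(lo,st[i,4],rect(W[l==i]))
print(o["time"],p,"yaw",np.degrees(np.arctan2(R[1,0],R[0,0])),o["width"], "to grip",R.T@(np.array([.4462,-.1864,.02])-p)*1e3)
E
```

```text
time: 9.55
eef_pos: [0.443, -0.1873, 0.2047]
orientation: [[-0.118, 0.993, -0.001], [0.993, 0.118, -0.0], [-0.0, -0.001, -1.0]]
force: [0.1, 1.0, -0.8]
width: 0.0858
grasp_force: 0.0
time: 9.97
eef_pos: [0.4432, -0.1864, 0.1543]
orientation: [[-0.218, 0.976, -0.002], [0.976, 0.218, 0.001], [0.002, -0.002, -1.0]]
force: [0.5, 0.6, 0.9]
width: 0.0852
grasp_force: 0.0
9 4771 (array([ 434.4, -128.7]), array([40.3, 94.3]), 12.7)
34 1362 (array([ 447.5, -187. ]), array([39.7, 26.8]), 13.0)
10.0167 [ 0.44400545 -0.18659146  0.15523895] yaw 102.5876065657858 0.08536484691785469 to grip [ -0.37659212   2.22168448 135.23811949]
```

```bash
python3 -m creep '[[-1,[-1,3,10],0],[-1,[0,0,35],0],[-1,[0,0,40],0],[-1,[0,0,35],0],[-1,[0,0,15],0],[-1,[0,0,0],0],[1,[0,0,0],0],[1,[0,0,0],0]]' 40
python3 -m creep '[[1,[0,0,0],0],[1,[0,0,0],0],[1,[0,0,0],0],[1,[0,0,0],0],[1,[0,0,0],0],[1,[0,0,-10],0],[1,[0,0,-20],0],[1,[0,0,0],0]]'
python3 - <<'E'
from cell import env
from h import *
o=env.observe();R=np.array(o["orientation"]);p=np.array(o["eef_pos"]);print(p,o["force"],o["width"],np.degrees(np.arctan2(R[1,0],R[0,0])))
E
```

```text
time: 10.68
eef_pos: [0.4483, -0.1874, 0.021]
orientation: [[-0.217, 0.976, 0.002], [0.976, 0.217, -0.001], [-0.001, 0.002, -1.0]]
force: [0.9, 0.5, 0.6]
width: 0.0637
grasp_force: 0.0
time: 11.35
eef_pos: [0.4484, -0.1877, 0.053]
orientation: [[-0.217, 0.976, 0.004], [0.976, 0.217, -0.002], [-0.002, 0.003, -1.0]]
force: [0.1, 0.1, -1.8]
width: 0.0394
grasp_force: 41.0
[ 0.44837574 -0.18769942  0.05299735] [ 0.13567395  0.14848795 -1.81981045] 0.039414998374573795 102.53894885746925
```

```bash
python3 -m creep '[[1,[0,0,-20],0],[1,[0,0,-35],0],[1,[20,5,0],0],[1,[34,8,0],0],[1,[36,8.5,0],0],[1,[36,8.5,0],0],[1,[30,7,0],0],[1,[15,4,0],6]]' 80
python3 -m creep '[[1,[0,0,0],6],[1,[0,0,0],6],[1,[0,0,0],6],[1,[0,0,0],0],[1,[0,0,0],0]]'
cat > sh.py <<'E'
from cell import env,get_image
from h import *
import sys
o=env.observe();R=np.array(o["orientation"]);p=np.array(o["eef_pos"])
F=np.array([.5413,.1303]);a=np.radians(78.5);X=np.array([np.cos(a),np.sin(a)]);Y=np.array([-X[1],X[0]])
print(o["time"],p,"yaw",np.degrees(np.arctan2(R[1,0],R[0,0])),"tcp stand",(p[:2]-F)@X*1e3,(p[:2]-F)@Y*1e3,o["force"])
lo,hi=float(sys.argv[1]),float(sys.argv[2])
for n in("side","scene","wrist"):
    d=get_image(n);W=cloud(d);r=W[...,:2]-F;s=r@X*1e3;t=r@Y*1e3;z=W[...,2]*1e3
    if len(sys.argv)>3 and n=="side": cv2.imwrite(sys.argv[3],cv2.resize(d["frame"][100:300,150:400,::-1],(750,600),interpolation=cv2.INTER_CUBIC))
    if n=="side": m=(s>10)&(s<210)&(abs(t)<130)&(z>160)&(z<230);print("tilt",np.polyfit(s[m],z[m],1)[0])
    m=((t>10)&(t<110)&(s>-190)&(s<5)&(z>lo)&(z<hi)).astype(np.uint8)
    nn,l,st,_=cv2.connectedComponentsWithStats(m)
    if nn<2: print(n,"none");continue
    i=1+np.argmax(st[1:,4]);q=np.c_[s[l==i],t[l==i]]/1e3
    Zf=np.linalg.lstsq(np.c_[s[l==i],t[l==i],np.ones(st[i,4])],z[l==i],rcond=None)[0]
    print(n,st[i,4],"rect",rect(q),"s",np.percentile(s[l==i],[1,99]),"t",np.percentile(t[l==i],[1,99]),"z",np.median(z[l==i]),"slopes",Zf[:2])
E
python3 sh.py 85 107 pics/s4.png
```

```text
time: 12.02
eef_pos: [0.4498, -0.0074, 0.1055]
orientation: [[-0.119, 0.993, 0.001], [0.993, 0.119, 0.002], [0.002, 0.002, -1.0]]
force: [-0.3, 0.5, -3.0]
width: 0.0393
grasp_force: 84.0
time: 12.43
eef_pos: [0.4499, -0.0115, 0.1051]
orientation: [[0.195, 0.981, 0.0], [0.981, -0.195, -0.0], [-0.0, 0.0, -1.0]]
force: [-0.2, -0.5, -1.9]
width: 0.039
grasp_force: 84.0
12.4333 [ 0.44986821 -0.01152972  0.10512873] yaw 78.73409417463748 tcp stand -157.21101195317624 61.319968440614105 [-0.19590499 -0.51171133 -1.87061235]
tilt -0.11081176983342181
side 713 rect (array([-102.,   70.]), array([109. ,  67.3]), 8.3) s [-150.50402173  -48.77834065] t [39.60892396 92.60190649] z 96.71427984201304 slopes [-0.02748634 -0.06755022]
scene 15 rect (array([-144.7,   73.4]), array([ 5.2, 46.6]), 9.3) s [-150.91247869 -140.60908507] t [50.3931163 95.8476091] z 104.57803308026979 slopes [0.58663576 0.02479709]
wrist 18853 rect (array([-99.1,  54.7]), array([ 59.5, 101.5]), 87.2) s [-146.2717414   -49.99203268] t [40.42709775 81.5073665 ] z 97.15831975204209 slopes [-0.01424166 -0.00434806]
```

View pics/s4.png

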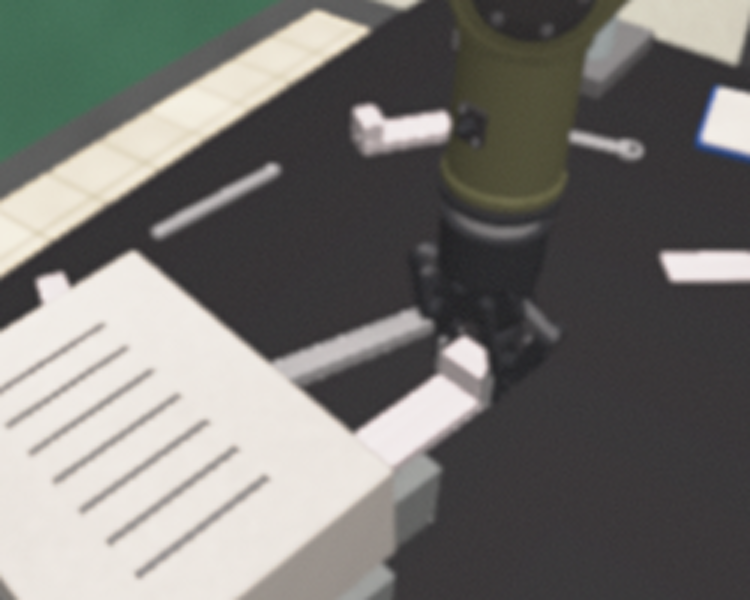

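The picture shows the shim held level at (430,410), in front of the raised edge and over the ledge at (415,490). Its middle line is at y = 61 and its underside about 17 mm above the ledge. I'll lower it, slide it in 80 mm, and set it down.

```bash
python3 -m creep '[[1,[0,0,8],0],[1,[0,0,6],0],[1,[0,0,0],0],[1,[8,0,0],0],[1,[12,0,0],0],[1,[12,0,0],0],[1,[12,0,0],0],[1,[12,0,0],0]]'
python3 -m creep '[[1,[12,0,0],0],[1,[8,0,0],0],[1,[4,0,0],0],[1,[0,0,1.5],0],[1,[0,0,1],0],[1,[0,0,0],0]]'
python3 sh.py 74 86
```

```text
time: 13.25
eef_pos: [0.4613, 0.0447, 0.0908]
orientation: [[0.198, 0.98, 0.0], [0.98, -0.198, 0.0], [0.0, 0.0, -1.0]]
force: [-0.0, -0.2, -2.3]
width: 0.0387
grasp_force: 83.8
time: 13.75
eef_pos: [0.4654, 0.0661, 0.0879]
orientation: [[0.199, 0.98, -0.001], [0.98, -0.199, -0.001], [-0.001, -0.001, -1.0]]
force: [0.0, 0.6, -2.5]
width: 0.039
grasp_force: 83.8
13.75 [0.46544499 0.06613687 0.08794157] yaw 78.50615340925555 tcp stand -77.99809720903808 61.54012588625535 [ 0.00382083  0.55634476 -2.46563596]
tilt -0.11075078275868282
side 77 rect (array([-60.3,  67. ]), array([16.5, 56.7]), 4.6) s [-70.40694661 -54.55786424] t [38.68941823 92.91404855] z 80.66426277618845 slopes [-0.28046811 -0.02207274]
scene none
wrist 11667 rect (array([-33.6,  60.5]), array([52.3, 68.5]), 89.6) s [-66.54832866   0.08680857] t [41.5205597  81.11563469] z 80.28353236900091 slopes [-0.00910029  0.00109706]
```

```bash
python3 -m creep '[[1,[0,0,1],0],[1,[0,0,0],0],[0.6,[0,0,0],0],[-0.1,[0,0,0],0],[-0.4,[0,0,0],0],[-0.4,[0,0,0],0],[-0.4,[0,0,0],0],[-0.4,[0,0,0],0]]'
python3 -m creep '[[-0.4,[0,0,-10],0],[-0.4,[0,0,-25],0],[-0.4,[-10,0,-40],0],[-0.4,[-30,0,-25],0],[-0.4,[-40,0,0],0],[-0.4,[0,0,0],0],[-0.4,[0,0,0],0],[-0.4,[0,0,0],0]]'
python3 sh.py 74 86; python3 sh.py 98 112 pics/s5.png; python3 chk.py | head -8
python3 - <<'E'
from cell import get_image
import cv2
cv2.imwrite("pics/w5.png",get_image("wrist")["frame"][:,:,::-1])
E
```

```text
time: 14.57
eef_pos: [0.4659, 0.067, 0.0873]
orientation: [[0.199, 0.98, 0.0], [0.98, -0.199, 0.0], [0.0, 0.0, -1.0]]
force: [-0.3, -0.2, -0.3]
width: 0.0596
grasp_force: 0.0
time: 15.23
eef_pos: [0.4499, -0.0115, 0.1872]
orientation: [[0.2, 0.98, 0.0], [0.98, -0.2, 0.0], [0.0, -0.0, -1.0]]
force: [0.3, 1.1, 0.7]
width: 0.06
grasp_force: 0.0
15.2333 [ 0.44986051 -0.01145691  0.18720413] yaw 78.49002440556104 tcp stand -157.14120414628653 61.34203438083561 [0.27959608 1.1456312  0.65346008]
tilt -0.11075224603965615
side 77 rect (array([-73.2,  64. ]), array([39.6, 32.2]), 85.6) s [-86.73222564 -55.63230027] t [44.38674235 83.29113425] z 79.93396723081261 slopes [-0.02000245 -0.02809104]
scene none
wrist 4179 rect (array([-34.9,  61.2]), array([52.2, 40.5]), 0.0) s [-60.74323592  -9.52144363] t [41.39964996 80.8755646 ] z 79.74290441320274 slopes [0.00033221 0.00066214]
15.3833 [ 0.44997938 -0.01011805  0.18698031] yaw 78.67857551049194 tcp stand -155.80552271177044 61.492476815355005 [ 0.17267981 -0.02147858  0.70818491]
tilt -0.1106389834796644
side 193 rect (array([-74.6,  62.7]), array([27.6, 41.5]), 1.8) s [-88.10198721 -61.34814422] t [43.09218178 83.04592163] z 104.92196143701108 slopes [-0.06565427 -0.02260276]
scene none
wrist 2261 rect (array([-76.2,  60.5]), array([25.2, 40.4]), 0.1) s [-88.76552129 -63.71353483] t [40.94100395 80.16014006] z 105.69943072220843 slopes [ 0.00665278 -0.00180141]
module tilt [-1.10379078e-01  1.95748879e+02]
-320 21 [ 8.  13.2 14.6] -55.6
-300 41 [12.1 16.8 19.5] -54.5
-280 43 [16.8 22.2 24.8] -54.0
-260 47 [21.6 27.3 29.3] -55.2
-240 47 [25.7 32.6 34.5] -53.7
-220 51 [31.3 36.9 39.8] -53.7
-200 51 [36.6 43.5 45.6] -52.1
```

View pics/w5.png

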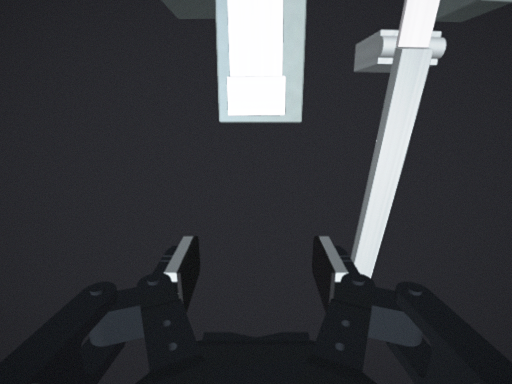

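View pics/s5.png

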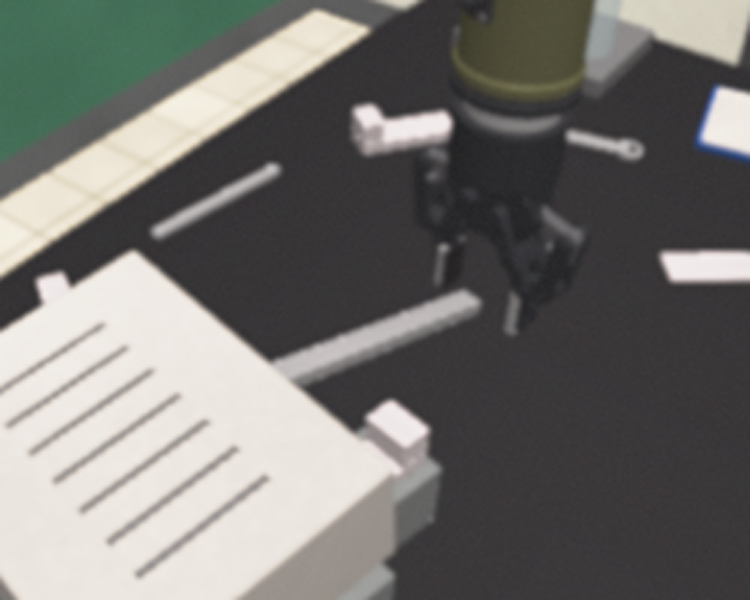

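The wrist view shows the shim straight on the ledge, with its grip block at (256,95), and the bar over the fulcrum at (400,55). The side view shows the bar's handle end on the bench at (470,300) and the gripper clear of everything. The shim is at x ≈ -29, y ≈ 61 and flat, and the module is tilted 0.11 rad, so I'm handing in.

```bash
python3 -c "
from cell import finish_job
print(finish_job())"
```

```text
the job is handed in; nothing more can be done
None
```

I handed the job in at about 15.5 s: by my last measurements the bar holds the module's front edge about 21 mm up, the shim is flat and straight on the ledge with its front end about 31 mm in, and the gripper is clear; no verdict came back.

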